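Compress the valve spring and hold it at full lift

ROBOT

A 6-joint arm with a two-finger parallel gripper is mounted at the origin on the work surface. World frame = base frame: x ahead of the robot, y to its left, z up, the work surface at z = 0. Lengths are in m, angles in rad, forces in N, time in s.
With the tool pointing down it reaches from about 0.425 to 0.925 m from the base axis. Payload 12.5 kg.
Tool frame: the origin (TCP) lies midway between the tips of the shut fingers; the grasp point (between the pads) lies 19 mm behind it (grip_point_offset is the distance from the TCP to the grasp point, in m); z points along the fingers, y is the line along which they close (so a half turn about z gives the same grasp; the last joint's range is limited). The gripper opens to 85 mm and grips with 20 to 120 N. Pads are 22 mm wide; open, the fingers measure 114 mm over their backs; the gripper's body (76 mm by 85 mm) begins 54 mm behind the grasp point. The pads swing forward as they close: fully open they stand 13 mm farther back than shut.
Start: joints at [-1.409, 0.491, 1.559, -0, 1.092, -0.106], TCP at [0.165, -0.603, 0.231] pointing down, gripper open.
Joint ranges: [-3.1, 3.1], [-0.84, 2.19], [0.05, 2.79], [-1.13, 4.28], [0.06, 2.93], [-2.69, 2.69]. Speed limits (rad/s): [2.22, 2.22, 2.79, 3.14, 3.14, 3.14].

INTERFACE

Orientations are given as [roll, pitch, yaw] about the fixed x, y, z axes, in that order (R = Rz(yaw) Ry(pitch) Rx(roll)).
In Python, from station import state, grab_frame, calibration, job_done, grip_point_offset gives the robot as it stands.
- The arm moves only by the shell command python3 -m crank 'ROWS' [FORCE]. ROWS is JSON, a list of rows, each a list of 7 numbers: the turn, a rotation vector about the tool's x, y, z in rad, then the shift along the tool's x, y, z in mm, then the opening, from 0 (shut) to 1 (fully open). In form: [[wx, wy, wz, x, y, z, grip], ...]. A call has 1 to 10 rows; each row shifts and turns the commanded pose from where the row before left it, along the tool's axes as they then stand; what a row does not reach is not made up. A row lasts 1/12 s, in which the tool goes at most 41.7 mm and 7.16 degrees, less where a joint would pass 70% of its speed; a pose out of reach is approached as far as the arm can. A call is refused whole if a number of a shift passes 41.7 or a number of a turn 0.125, either way. A call with a gripper value outside its range is refused whole. The fingers move at their own pace and stop on an object; FORCE is the grip in N (left out, the last holds). Time passes only in rows, so rows that do not move let the fingers close. It gives the time, the measured TCP pose, the force, the opening and the grip force at its end, in the units of the state.
- state(): the state, without advancing time (a new reading comes with each control period).
- grab_frame(name): name is "scene" or "side" or "wrist"; returns the picture (480x640x3 uint8, red, green, blue); there is no depth.
- calibration(name): a dict with "fx", "fy", "cx", "cy" (pixels), "eye" and "orientation" of the camera in the world. Camera axes: x right, y up, looking along -z (the intrinsics and any distortion apply to the point x, -y, -z); pixel columns grow to the right and rows downward; lengths in m; the calibration is good to about 2 mm. The wrist camera is an equidistant fisheye: a pixel r from the principal point sees the ray r / f radians off the axis. A picture is of the moment at which its call begins: read the wrist's pose just before it. calibration takes no time and is no camera call; for the wrist camera it gives the pose at the moment of the call.
- job_done(): hands the job in; it is judged then, once.
The state is a dict: "time": time; "q": joint angles; "qd": joint speeds; "joint_torque": joint torques, N m; "eef_pos": TCP position; "eef_rot": TCP orientation; "wrist_force": force on the tool from outside, world axes, zero at the start; "torque": the same for the moment, N m; "width": opening from 0.0 (shut) to 1.0 (fully open); "grasp_force": force on a finger pad.
Only numpy, scipy, OpenCV 4.12 (cv2) and the standard library are available. Lean on these libraries where they do the work, as an engineer would, in place of code of your own. Each camera call takes 0.05 s, during which the arm holds its last target. There are 200 camera calls.

TASK

On the blue valve-spring compressor, first swing the yellow keeper bar fully shut over the spring until it snaps home in its catch. Then turn the red-handled cam lever up to its highest lift point, standing straight up and not past it, and finish while still holding the lever there (it springs back if let go). The keeper must stay shut, and the loose tools and parts around must be left alone.

Things in the scene. Friction and masses are not known exactly. Their poses are not given: they have to be found in the camera images.
- compressor: Blue valve-spring compressor, bolted down: base plate 150 x 230 x 12 mm, cam, brass plate and spring in its middle. Origin on the table surface under the cam; x away from the robot, y left (turned by its yaw), z up. In this frame (mm): cam shaft axis along x at y 0, z 70; keeper hinge axis vertical at x 0, y -90 (cap top z 148); catch post, 34 x 30, at x 0, y 67, up to z 148.
- keeper (a joint): Angle (rad) of the yellow keeper bar (20 x 8 x 170 mm, underside z 132) about its vertical hinge. 0 = fully shut, lying along the compressor's +y over the spring; grows as it opens towards +x (clockwise from above), stop at 1.6. Stays where left. Near 0.1 to 0.05 a sprung ball resists (a few N at the knob); past it the bar snaps in and stays below 0.02, against a rigid stop at 0.
- keeper_knob (a point): Centre of the black upright round knob on the keeper bar: 18 mm diameter, 34 mm tall (from z 144 to z 178, centre z 161), 110 mm from the hinge axis. It moves in a level arc about the hinge: in the compressor's frame x = 110 sin(keeper), y = -90 + 110 cos(keeper) mm.
- cam_lever (a joint): Angle (rad) of the cam lever about the shaft. 0 = low rest, leaning 1.2 rad from upright towards the compressor's +y; grows as it is raised. 1.2 = straight up, cam nose up, highest lift; beyond it the lift falls again, stop at 1.7. A return spring pulls it back to about 0 when let go (about 4 N at the handle when upright; up to about 6 N to raise it).
- lever_grip (a point): Mid-length of the lever's red round handle: 14 mm diameter, 54 mm free length, along the compressor's x, towards the robot from the lever arm. In the compressor's frame x = -74, y = 100 sin(1.2 - cam_lever), z = 70 + 100 cos(1.2 - cam_lever) mm: z 106 at rest, z 170 upright. Can be gripped across from above; the round bar may turn in a grip that stays pointing down.
- lift_plate (a joint): Lift (m) of the brass plate under the spring, pushed up by the cam's nose: 0 until the lever comes within about 1.1 rad of upright, 0.010 at the highest lift point (cam_lever 1.2), about 0.0003 less at 0.18 rad either side.
- bolt_a: Loose dark steel head bolt lying down, 85 mm long, 16 mm head; origin under its middle. Leave alone.
- bolt_b: Another such bolt. Leave alone.
- socket: Loose steel socket standing on the compressor's base plate, 24 mm diameter, 34 mm tall; origin under its centre. Leave alone.
- collet_pot: Small loose aluminium bowl, 60 mm diameter, 30 mm tall, on the table beside the compressor; origin under its centre. Leave alone.
- screwdriver: Loose red-handled screwdriver lying on the table to the left. Leave alone.
- wrench: Loose steel wrench lying on the table to the right. Leave alone.
- spray_can: Standing spray can, 60 mm diameter, 190 mm tall, to the right; origin under its centre. Leave alone.

How it is judged:
By the outcome, as a careful person would: the job done as asked, in the order asked, and still so for the second after the job is handed in, while the arm keeps its last pose, push and grip.
It also fails if it takes over 61 s, if anything falls off the work surface, if the arm or the gripper's body presses on something with over 40 N, if the wrist force passes 120 N, or if a joint passes its speed limit or range.

## Working session

There is one attempt and no reset: what is moved stays moved. The work goes in short steps, Python scripts to look and compute and a shell command to move; the robot and the scene stay as the last step left them, time stands still between calls to the robot, and variables do not carry over. Pictures are saved under pics/ and viewed, at most 10 in all, crops included, and the job is handed in when it is done.

```bash
mkdir -p pics; ls; python3 - <<'E'
from station import *
import cv2
s=state();print({k:s[k] for k in('time','eef_pos','eef_rot','width')},grip_point_offset)
for n in("scene","side"):
    c=calibration(n);print(n,c)
    cv2.imwrite(f"pics/{n}0.png",grab_frame(n)[:,:,::-1])
E
```

```text
pics
{'time': 0.0, 'eef_pos': array([ 0.16536709, -0.60247529,  0.23070169]), 'eef_rot': array([-3.14039766e+00, -1.32856468e-04,  2.67799568e-01]), 'width': 0.9968141628584128} 0.0187
scene {'fx': 615.9615790954057, 'fy': 615.9615790954057, 'cx': 308.06393554154533, 'cy': 252.39667065126892, 'eye': array([ 1.4496838 , -0.18010261,  0.93010012]), 'orientation': array([0.87286167, 0.00843996, 1.39694013])}
side {'fx': 567.1963966570961, 'fy': 567.1963966570961, 'cx': 325.81092947708163, 'cy': 234.61653136417814, 'eye': array([-0.10850134,  1.06281328,  1.02912309]), 'orientation': array([ 0.92678899, -0.01676096, -2.60110108])}
```

View pics/scene0.png

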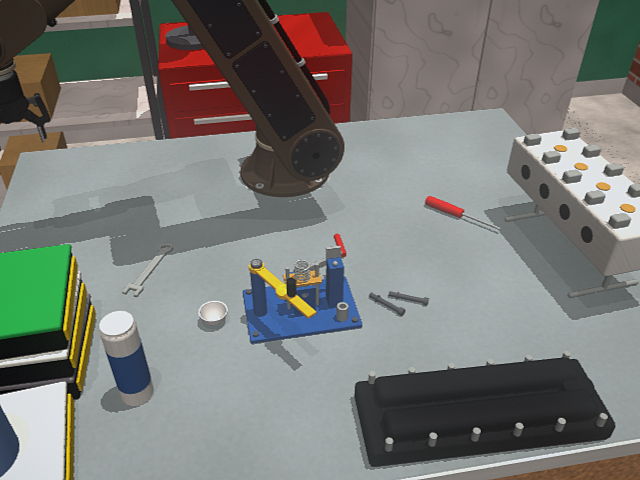

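View pics/side0.png

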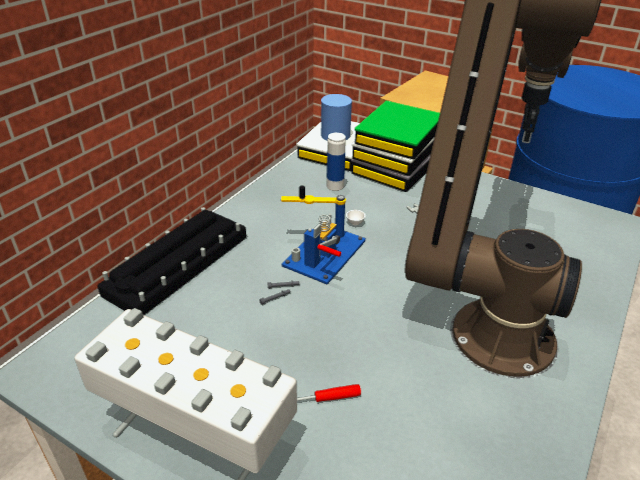

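The scene picture shows the compressor near (300,300), with the hinge cap at (256,264), the knob at (291,287), the red handle at (340,245) and the catch post at (335,265). In the side picture the cap is at (340,200), the knob at (302,192) and the handle at (329,250). I'll zoom in on both.

```bash
python3 - <<'E'
import cv2,numpy as np
a=cv2.imread('pics/scene0.png')[225:350,235:375];b=cv2.imread('pics/side0.png')[175:295,265:385]
a=cv2.resize(a,(400*140//125,400),interpolation=cv2.INTER_CUBIC) ;b=cv2.resize(b,(350,350),interpolation=cv2.INTER_CUBIC)
c=np.zeros((400,800,3),np.uint8);c[:400,:448]=a;c[:350,450:]=b
cv2.imwrite('pics/zoom.png',c)
E
```

```text
(no output)
```

View pics/zoom.png

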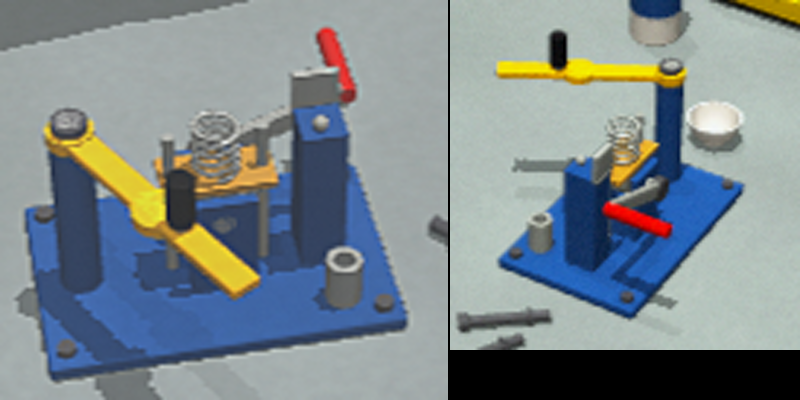

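Zoom: the knob, cap, handle ends and base corners are all visible, with the keeper about half open. Next I'll triangulate and check the results.

```bash
cat > h.py <<'E'
import numpy as np
from station import calibration
from scipy.spatial.transform import Rotation as R
def ray(n,p):
    c=calibration(n);d=R.from_euler('xyz',c['orientation']).apply([(p[0]-c['cx'])/c['fx'],-(p[1]-c['cy'])/c['fy'],-1]);return np.array(c['eye']),d/np.linalg.norm(d)
def plane(n,p,z):
    e,d=ray(n,p);return e+d*(z-e[2])/d[2]
def tri(p,q):
    a,d=ray('scene',p);b,f=ray('side',q);t=np.linalg.lstsq(np.c_[d,-f],b-a,rcond=None)[0]
    u,v=a+t[0]*d,b+t[1]*f;return (u+v)/2,np.linalg.norm(u-v)
E
python3 - <<'E'
from h import *
import cv2
np.set_printoptions(precision=4,suppress=True)
S=lambda x,y:(x/3.2+234.7,y/3.2+224.7)
T=lambda x,y:((x-450)/2.917+264.7,y/2.917+174.7)
P=dict(knobtop=(S(181,174),T(558,33),.178),cap=(S(70,119),T(671,66),.148),hfree=(S(325,33),T(667,230),.106),harm=(S(347,97),T(608,209),.106))
for k,(s,t,z) in P.items(): print(k,tri(s,t),plane('scene',s,z),plane('side',t,z))
C=[plane('scene',S(*p),.012) for p in((28,207),(55,377),(405,322))]
D=[plane('side',T(*p),.012) for p in((742,185),(632,313),(501,262))]
print(np.array(C),np.array(D))
# yaws
print('yaw from scene front edge',np.arctan2(*(C[2]-C[1])[1::-1])-np.pi/2, 'right edge',np.arctan2(*(C[1]-C[0])[1::-1]),np.linalg.norm(C[2]-C[1]),np.linalg.norm(C[1]-C[0]))
print('side: robot edge',np.arctan2(*(D[1]-D[0])[1::-1])-np.pi/2,np.linalg.norm(D[1]-D[0]),'left edge',np.arctan2(*(D[2]-D[1])[1::-1]),np.linalg.norm(D[2]-D[1]))
for n,w in(("scene",(225,275,320,360)),("side",(235,265,310,350))):
    im=cv2.imread(f'pics/{n}0.png').astype(int)[w[0]:w[1],w[2]:w[3]]
    m=((im[...,2]>110)&(im[...,1]<70)&(im[...,0]<70)).astype(np.uint8)
    print(n,m.sum(),np.array(cv2.minAreaRect(cv2.findNonZero(m))[0])+[w[2],w[0]])
E
```

```text
knobtop (array([ 0.6359, -0.0741,  0.1797]), np.float64(0.0005733017495673599)) [ 0.6337 -0.0741  0.178 ] [ 0.6375 -0.0761  0.178 ]
cap (array([ 0.5393, -0.1279,  0.1465]), np.float64(0.0018191893007671477)) [ 0.5401 -0.1286  0.148 ] [ 0.5383 -0.1246  0.148 ]
hfree (array([0.4382, 0.0529, 0.1079]), np.float64(0.0023908117331137195)) [0.4345 0.0528 0.106 ] [0.4397 0.0522 0.106 ]
harm (array([0.5008, 0.0532, 0.1048]), np.float64(0.00023065809379858905)) [0.5023 0.0529 0.106 ] [0.5    0.0544 0.106 ]
[[ 0.4675 -0.1577  0.012 ]
 [ 0.623  -0.1555  0.012 ]
 [ 0.6169  0.068   0.012 ]] [[ 0.4672 -0.1547  0.012 ]
 [ 0.462   0.0723  0.012 ]
 [ 0.6055  0.0761  0.012 ]]
yaw from scene front edge 0.026946340215542985 right edge 0.013591112347067695 0.22358180380815468 0.15549486009887264
side: robot edge 0.02306999211021732 0.22706143201485482 left edge 0.026081515067526786 0.14357086486742368
scene 94 [339.55 245.15]
side 120 [328.4613 249.6005]
```

Geometry is consistent: yaw ≈ 0.022, origin ≈ (0.538, -0.038), knob radius 110.6 mm, keeper ≈ 1.08 rad. First I turn the tool to yaw π/2 and lift, then traverse. With that yaw, tool x is world y, tool y is world x and tool z is down.

```bash
python3 -m crank '[[0,0,-0.12,0,0,-7,1],[0,0,-0.12,0,0,-7,1],[0,0,-0.12,0,0,-7,1],[0,0,-0.12,0,0,-7,1],[0,0,-0.12,0,0,-7,1],[0,0,-0.12,0,0,-7,1],[0,0,-0.12,0,0,-7,1],[0,0,-0.12,0,0,-7,1],[0,0,-0.12,0,0,-7,1],[0,0,-0.12,0,0,-7,1]]' 40
python3 -m crank '[[0,0,-0.10,22,20,0,1],[0,0,0,22,20,0,1],[0,0,0,22,20,0,1],[0,0,0,22,20,0,1],[0,0,0,22,20,0,1],[0,0,0,22,20,0,1],[0,0,0,22,20,0,1],[0,0,0,22,20,0,1],[0,0,0,22,20,0,1],[0,0,0,22,20,0,1]]'
python3 -m crank '[[0,0,0,22,20,0,1],[0,0,0,22,20,0,1],[0,0,0,22,20,0,1],[0,0,0,22,20,0,1],[0,0,0,22,20,0,1],[0,0,0,22,20,0,1],[0,0,0,22,20,0,1],[0,0,0,22,20,0,1],[0,0,0,22,20,0,1],[0,0,0,22,20,0,1]]'
python3 -m crank '[[0,0,0,22,20,0,1],[0,0,0,22,20,0,1],[0,0,0,22,20,0,1],[0,0,0,0,0,0,1],[0,0,0,0,0,0,1],[0,0,0,0,0,0,1]]'
```

```text
time: 0.93
eef_pos: [0.1654, -0.6026, 0.3013]
eef_rot: [-3.141, -0.001, 1.474]
wrist_force: [-0.5, 0.2, 0.9]
width: 1.0
grasp_force: 0.0
time: 1.77
eef_pos: [0.3689, -0.3841, 0.3011]
eef_rot: [-3.141, -0.0, 1.568]
wrist_force: [0.8, 0.0, -0.5]
width: 1.005
grasp_force: 0.0
time: 2.6
eef_pos: [0.5696, -0.1647, 0.301]
eef_rot: [-3.141, -0.0, 1.568]
wrist_force: [-0.2, -0.6, 0.6]
width: 1.001
grasp_force: 0.0
time: 3.1
eef_pos: [0.6286, -0.1003, 0.3009]
eef_rot: [-3.141, 0.0, 1.568]
wrist_force: [0.7, -1.1, 0.3]
width: 0.997
grasp_force: 0.0
```

```bash
cat >> h.py <<'E'
def wproj(P,c):
    v=R.from_euler('xyz',c['orientation']).inv().apply(np.array(P)-c['eye']);x,y,z=v[0],-v[1],-v[2]
    r=np.hypot(x,y);th=np.arctan2(r,z);return c['cx']+c['fx']*th*x/r,c['cy']+c['fy']*th*y/r
def wplane(p,c,zz):
    a,b=(p[0]-c['cx'])/c['fx'],(p[1]-c['cy'])/c['fy'];th=np.hypot(a,b)
    d=R.from_euler('xyz',c['orientation']).apply([np.sin(th)*a/th,-np.sin(th)*b/th,-np.cos(th)]);e=np.array(c['eye']);return e+d*(zz-e[2])/d[2]
E
python3 - <<'E'
from h import *
from station import *
import cv2,json
c=calibration('wrist');cv2.imwrite('pics/w1.png',grab_frame('wrist')[:,:,::-1])
print(c)
print(wproj([.636,-.074,.178],c),wproj([.5395,-.128,.148],c),wproj([.464,.054,.106],c))
E
```

```text
{'fx': 371.64829954431775, 'fy': 371.64829954431775, 'cx': 314.92283502729583, 'cy': 241.9362133957852, 'eye': array([ 0.6296158 , -0.03294413,  0.44404978]), 'orientation': array([-0.27179413,  0.00078381, -0.00206925])}
(np.float64(324.16187906812945), np.float64(197.81900433244695)) (np.float64(210.56984763992554), np.float64(256.18872814794634)) (np.float64(143.07137170051564), np.float64(61.07370626178161))
```

View pics/w1.png

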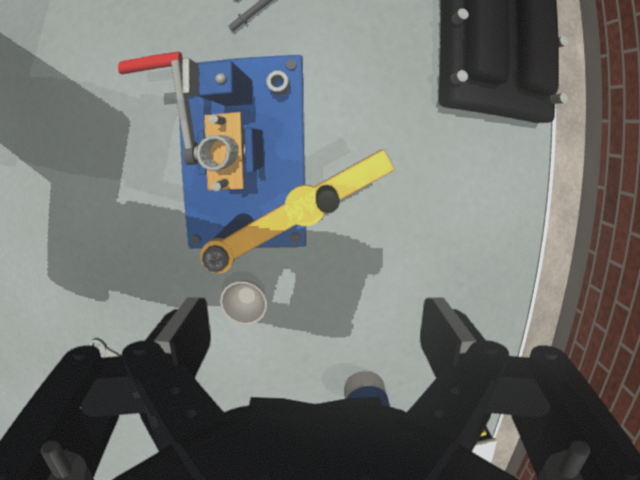

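The wrist view shows the knob top at about (328,197), the cap at (216,257) and the handle running from (121,67) to (180,57), all a few px right of prediction. I'll refine from this.

```bash
python3 - <<'E'
from h import *
c=calibration('wrist')
print('knob',wplane((328,197),c,.178));print('cap',wplane((216,257),c,.148))
for p in((121,67),(180,57)):print('h',wplane(p,c,.106))
for p in((187,247),(305,246),(303,56)):print('corner',wplane(p,c,.012))
E
```

```text
knob [ 0.63869277 -0.07387234  0.178     ]
cap [ 0.54416038 -0.12913901  0.148     ]
h [0.43881227 0.05149614 0.106     ]
h [0.50317479 0.05253108 0.106     ]
corner [ 0.46736636 -0.16005728  0.012     ]
corner [ 0.61689745 -0.15893853  0.012     ]
corner [0.61590873 0.06726816 0.012     ]
```

```bash
python3 -m crank '[[0,0,0,26,8.5,0,1],[0,0,0,0,0,30,1],[0,0,0,0,0,30,1],[0,0,0,0,0,30,1],[0,0,0,0,0,30,1],[0,0,0,0,0,17,1],[0,0,0,0,0,17,1],[0,0,0,0,0,0,1],[0,0,0,0,0,0,1]]'
python3 -m crank '[[0,0,0,0,0,0,0],[0,0,0,0,0,0,0],[0,0,0,0,0,0,0],[0,0,0,0,0,0,0],[0,0,0,0,0,0,0],[0,0,0,0,0,0,0],[0,0,0,0,0,0,0],[0,0,0,0,0,0,0],[0,0,0,0,0,0,0],[0,0,0,0,0,0,0]]' 30
```

```text
time: 3.9
eef_pos: [0.6371, -0.0751, 0.1472]
eef_rot: [-3.14, -0.0, 1.567]
wrist_force: [1.3, 0.7, -0.3]
width: 1.001
grasp_force: 0.0
time: 4.73
eef_pos: [0.6377, -0.0743, 0.1477]
eef_rot: [3.141, 0.0, 1.568]
wrist_force: [-1.6, 0.5, 5.5]
width: 0.198
grasp_force: 30.3
```

```bash
python3 -m crank '[[0,0,0,9.8,-6.2,0,0],[0,0,0,8.6,-6.9,0,0],[0,0,0,7.9,-7.6,0,0],[0,0,0,0,0,0,0]]'
python3 -m crank '[[0,0,0,7.1,-8.4,0,0],[0,0,0,6.2,-9.1,0,0],[0,0,0,5.2,-9.6,0,0],[0,0,0,4.3,-10.2,0,0],[0,0,0,0,0,0,0]]'
python3 -m crank '[[0,0,0,3.3,-10.5,0,0],[0,0,0,2.2,-10.8,0,0],[0,0,0,0,0,0,0],[0,0,0,0,0,0,0]]'
```

```text
time: 5.07
eef_pos: [0.6172, -0.0458, 0.1478]
eef_rot: [3.138, -0.001, 1.569]
wrist_force: [6.8, 5.1, -0.4]
width: 0.198
grasp_force: 30.0
time: 5.48
eef_pos: [0.5788, -0.0225, 0.1476]
eef_rot: [3.141, -0.002, 1.569]
wrist_force: [4.0, 10.0, 0.7]
width: 0.201
grasp_force: 30.4
time: 5.82
eef_pos: [0.558, -0.0179, 0.1475]
eef_rot: [3.141, -0.001, 1.568]
wrist_force: [1.3, 7.9, 3.8]
width: 0.201
grasp_force: 30.7
```

```bash
python3 -m crank '[[0,0,0,0.8,-4,0,0],[0,0,0,0.5,-4,0,0],[0,0,0,0,0,0,0],[0,0,0,0,0,0,0]]'
python3 -m crank '[[0,0,0,0.3,-4,0,0],[0,0,0,0,-3,0,0],[0,0,0,0,0,0,0],[0,0,0,0,0,0,0]]'
python3 -m crank '[[0,0,0,0,-2,0,0],[0,0,0,0,0,0,0],[0,0,0,0,0,0,0]]'
```

```text
time: 6.15
eef_pos: [0.5503, -0.0169, 0.1475]
eef_rot: [3.141, -0.001, 1.568]
wrist_force: [1.6, 6.5, 3.2]
width: 0.203
grasp_force: 30.8
time: 6.48
eef_pos: [0.5422, -0.0167, 0.1474]
eef_rot: [-3.14, -0.001, 1.568]
wrist_force: [-5.1, 5.9, 8.0]
width: 0.198
grasp_force: 31.3
time: 6.73
eef_pos: [0.5411, -0.0167, 0.1474]
eef_rot: [3.141, -0.001, 1.568]
wrist_force: [2.0, 6.3, 3.7]
width: 0.199
grasp_force: 30.9
```

```bash
python3 -m crank '[[0,0,0,0,-1.5,0,0],[0,0,0,0,0,0,0],[0,0,0,0,0,0,0]]'
python3 -m crank '[[0,0,0,0,-1.5,0,0],[0,0,0,0,0,0,0],[0,0,0,0,0,0,0]]'
```

```text
time: 6.98
eef_pos: [0.5403, -0.0167, 0.1475]
eef_rot: [3.14, -0.001, 1.568]
wrist_force: [4.1, 6.1, 2.0]
width: 0.197
grasp_force: 30.7
time: 7.23
eef_pos: [0.5403, -0.0167, 0.1476]
eef_rot: [3.137, -0.001, 1.568]
wrist_force: [12.4, 8.0, -2.8]
width: 0.199
grasp_force: 30.6
```

Keeper hit its rigid stop at x ≈ 0.540, as predicted for shut. Next I relieve the preload, release, lift, move over the lever and turn to yaw π.

```bash
python3 -m crank '[[0,0,0,0,2,0,0],[0,0,0,0,0,0,0.5],[0,0,0,0,0,0,0.5],[0,0,0,0,0,0,0.5],[0,0,0,0,0,0,0.5],[0,0,0,0,0,-10,0.5],[0,0,0,0,0,-25,0.6],[0,0,0,0,0,-30,0.8],[0,0,0,0,0,-30,1],[0,0,0,0,0,-30,1]]'
python3 -m crank '[[0,0,0,14,-16,0,1],[0,0,0,14,-16,0,1],[0,0,0,14,-16,0,1],[0,0,0,14,-16,0,1],[0,0,0,14,-16,0,1],[0,0,-0.12,0,0,0,1],[0,0,-0.12,0,0,0,1],[0,0,-0.12,0,0,0,1],[0,0,-0.12,0,0,0,1]]'
python3 -m crank '[[0,0,-0.12,0,0,0,1],[0,0,-0.12,0,0,0,1],[0,0,-0.12,0,0,0,1],[0,0,-0.12,0,0,0,1],[0,0,-0.12,0,0,0,1],[0,0,-0.12,0,0,0,1],[0,0,-0.12,0,0,0,1],[0,0,-0.12,0,0,0,1],[0,0,-0.12,0,0,0,1],[0,0,0,0,0,0,1]]'
python3 - <<'E'
from h import *
from station import *
import cv2
c=calibration('wrist');cv2.imwrite('pics/w2.png',grab_frame('wrist')[:,:,::-1])
print(c['eye'],c['orientation'],wproj([.466,.0535,.106],c))
E
```

```text
time: 8.07
eef_pos: [0.54, -0.0178, 0.2744]
eef_rot: [3.142, 0.0, 1.568]
wrist_force: [0.7, 0.0, 0.8]
width: 0.986
grasp_force: 0.0
time: 8.82
eef_pos: [0.4604, 0.0525, 0.2731]
eef_rot: [3.141, 0.0, 2.054]
wrist_force: [-0.9, 1.0, -0.3]
width: 0.999
grasp_force: 0.0
time: 9.65
eef_pos: [0.4605, 0.0524, 0.2729]
eef_rot: [-3.141, 0.001, 3.133]
wrist_force: [0.4, -0.3, 0.9]
width: 1.004
grasp_force: 0.0
[0.39325956 0.05258399 0.41609605] [-2.71905885e-01  6.37506706e-04  1.56294568e+00] (np.float64(316.88916878595984), np.float64(226.5033388079079))
```

View pics/w2.png

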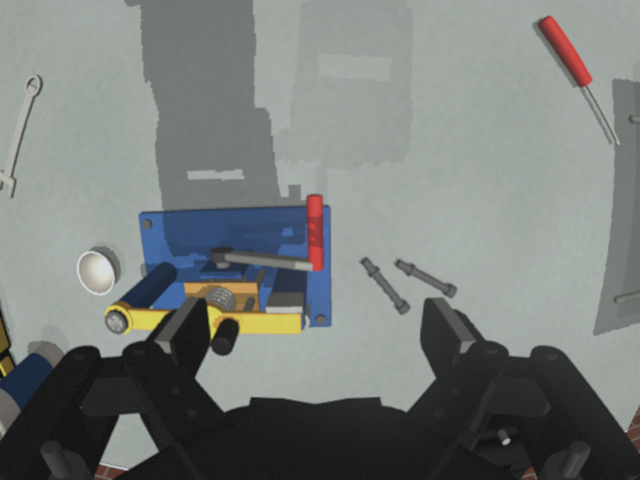

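The wrist view shows the keeper bar lying along the base with its tip in the catch at (303,322). The handle is at (316,196–265), within 1 px of prediction. Now I descend and grip the handle.

```bash
python3 - <<'E'
from h import *
c=calibration('wrist')
a=wplane((116,320),c,.148);b=wplane((303,323),c,.140);print('bar',a,b,'ang',np.arctan2(b[0]-a[0],b[1]-a[1]))
print(wplane((315.5,196),c,.106),wplane((316,262),c,.106))
E
python3 -m crank '[[0,0,0,0,0,30,1],[0,0,0,0,0,30,1],[0,0,0,0,0,30,1],[0,0,0,0,0,30,1],[0,0,0,0,0,22,1],[0,0,0,0,0,22,1],[0,0,0,0,0,22,1],[0,0,0,0,0,0,1],[0,0,0,0,0,0,1]]'
python3 -m crank '[[0,0,0,0,0,0,0],[0,0,0,0,0,0,0],[0,0,0,0,0,0,0],[0,0,0,0,0,0,0],[0,0,0,0,0,0,0],[0,0,0,0,0,0,0],[0,0,0,0,0,0,0],[0,0,0,0,0,0,0],[0,0,0,0,0,0,0],[0,0,0,0,0,0,0]]' 30
```

```text
bar [ 0.53851996 -0.1290904   0.148     ] [0.5403871  0.04071164 0.14      ] ang 0.010995532750737072
[0.43961508 0.0526828  0.106     ] [0.4980647  0.05224906 0.106     ]
time: 10.45
eef_pos: [0.4604, 0.0524, 0.0862]
eef_rot: [-3.142, -0.002, 3.125]
wrist_force: [-0.2, 0.3, -0.2]
width: 1.003
grasp_force: 0.0
time: 11.28
eef_pos: [0.4608, 0.0521, 0.0867]
eef_rot: [-3.141, 0.001, 3.128]
wrist_force: [-0.6, -3.5, 5.6]
width: 0.153
grasp_force: 29.1
```

```bash
python3 -m crank '[[0,0,0,0,-4.1,-9.2,0],[0,0,0,0,-5,-8.6,0],[0,0,0,0,-5.8,-8.2,0],[0,0,0,0,0,0,0],[0,0,0,0,0,0,0]]' 40
python3 -m crank '[[0,0,0,0,-6.6,-7.5,0],[0,0,0,0,-7.3,-6.8,0],[0,0,0,0,-7.9,-6,0],[0,0,0,0,0,0,0],[0,0,0,0,0,0,0]]'
python3 -m crank '[[0,0,0,0,-8.6,-5.3,0],[0,0,0,0,-9,-4.3,0],[0,0,0,0,0,0,0],[0,0,0,0,0,0,0]]'
python3 -m crank '[[0,0,0,0,-9.3,-3.4,0],[0,0,0,0,-9.7,-2.5,0],[0,0,0,0,0,0,0],[0,0,0,0,0,0,0]]'
```

```text
time: 11.7
eef_pos: [0.4609, 0.0377, 0.1136]
eef_rot: [3.141, 0.002, 3.127]
wrist_force: [0.9, 9.1, 4.2]
width: 0.145
grasp_force: 39.7
time: 12.12
eef_pos: [0.4611, 0.0169, 0.135]
eef_rot: [3.14, 0.004, 3.127]
wrist_force: [-0.1, 20.8, 21.2]
width: 0.15
grasp_force: 40.4
time: 12.45
eef_pos: [0.4611, -0.0011, 0.1448]
eef_rot: [3.14, 0.005, 3.127]
wrist_force: [-0.8, 16.8, 24.8]
width: 0.15
grasp_force: 40.9
time: 12.78
eef_pos: [0.4612, -0.0209, 0.1504]
eef_rot: [3.141, 0.005, 3.127]
wrist_force: [0.8, 8.4, 18.8]
width: 0.146
grasp_force: 41.0
```

```bash
cat > fit.py <<'E'
import numpy as np,sys
from scipy.optimize import least_squares
p=np.array([[.0521,.0867],[.0377,.1136],[.0169,.135],[-.0011,.1448],[-.0209,.1504]]+eval(sys.argv[1]))*1e3
f=lambda x:np.hypot(p[:,0]-x[0],p[:,1]-x[1])-100
r=least_squares(f,[-40,50]);print(r.x,r.fun,np.arctan2(p[:,0]-r.x[0],p[:,1]-r.x[1]))
E
python3 fit.py '[]'
python3 -m crank '[[0,0,0,0,-5,-2.5,0],[0,0,0,0,0,0,0],[0,0,0,0,0,0,0]]'
```

```text
[-41.84819169  53.23249136] [-0.26867665 -0.13934258  0.68403794  0.224866   -0.6000429 ] [1.22857896 0.92163638 0.62302025 0.41869408 0.21233853]
time: 13.03
eef_pos: [0.4612, -0.026, 0.1519]
eef_rot: [-3.142, 0.005, 3.127]
wrist_force: [8.1, 6.3, 2.1]
width: 0.143
grasp_force: 40.9
```

```bash
python3 -m crank '[[0,0,0,0,-7,-1,0],[0,0,0,0,-6,-0.4,0],[0,0,0,0,0,0,0],[0,0,0,0,0,0,0],[0,0,0,0,0,0,0]]'
python3 - <<'E'
from h import *
from station import *
import cv2
s=state();print(s['eef_pos'],s['wrist_force'],s['width'])
a=grab_frame('scene')[:,:,::-1];b=grab_frame('side')[:,:,::-1]
cv2.imwrite('pics/s2.png',a);cv2.imwrite('pics/d2.png',b)
c=np.zeros((420,800,3),np.uint8)
c[:400,:400]=cv2.resize(a[205:345,235:375],(400,400),interpolation=2);c[:400,400:]=cv2.resize(b[155:295,255:395],(400,400),interpolation=2)
cv2.imwrite('pics/z2.png',c)
E
```

```text
time: 13.45
eef_pos: [0.4614, -0.039, 0.1537]
eef_rot: [-3.141, 0.006, 3.127]
wrist_force: [7.6, 4.9, 8.3]
width: 0.146
grasp_force: 40.7
[ 0.46138428 -0.03899712  0.15374187] [7.61968413 4.89835409 8.25668759] 0.14647985189596738
```

View pics/z2.png

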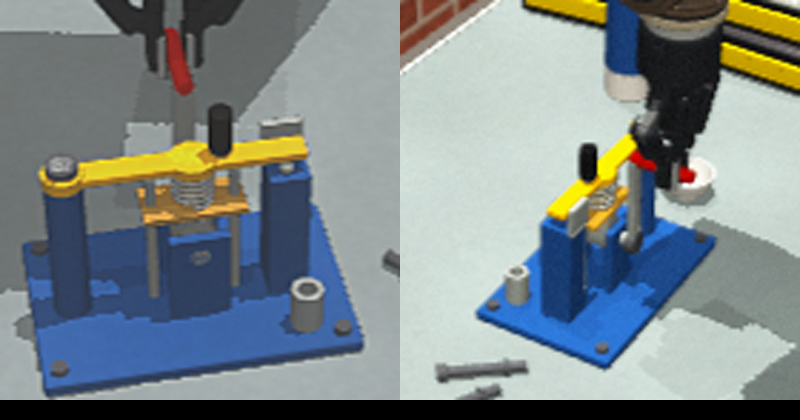

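Both pictures show the keeper shut in its catch and the lever near upright. I'll check the lean by refitting the arc and by where the handle sits in the scene picture.

```bash
python3 fit.py '[[-.026,.1519],[-.039,.1537]]'
python3 - <<'E'
from h import *
# scene crop scale 400/140: handle centreline ends, boss bolt of cam block, plates
S=lambda x,y:(x/2.857+234.8,y/2.857+204.8); T=lambda x,y:((x-400)/2.857+254.8,y/2.857+154.8)
print('handle',tri(S(185,85),T(640,157)),tri(S(171,35),T(690,177)))
print('handle z170 arm end',plane('scene',S(185,85),.17),'free',plane('scene',S(171,35),.17))
print('shaft bolt front z70',plane('scene',S(201,257),.07))
print('shaft boss side z70',plane('side',T(629,239),.07))
print('cap',plane('scene',S(62,165),.148),'knob top',plane('scene',S(221,109),.178))
E
```

```text
[-41.9908544   53.38176353] [-0.18420084 -0.11572557  0.64625803  0.1466721  -0.71574976 -0.19243345
  0.36281073] [1.23046735 0.92369027 0.6250368  0.42060157 0.21406003 0.16091034
 0.02980484]
handle (array([ 0.49614284, -0.03771833,  0.16974057]), np.float64(0.00347213259731879)) (array([ 0.44018454, -0.03687734,  0.17011894]), np.float64(0.0013028370694913472))
handle z170 arm end [ 0.49848283 -0.03674806  0.17      ] free [ 0.43923033 -0.03722785  0.17      ]
shaft bolt front z70 [ 0.56772644 -0.0385105   0.07      ]
shaft boss side z70 [ 0.50435282 -0.03932191  0.07      ]
cap [ 0.5420231  -0.12895271  0.148     ] knob top [ 0.53882857 -0.01853811  0.178     ]
```

```bash
python3 -m crank '[[0,0,0,0,-1.2,-0.5,0],[0,0,0,0,0,0,0],[0,0,0,0,0,0,0],[0,0,0,0,0,0,0],[0,0,0,0,0,0,0],[0,0,0,0,0,0,0]]'
python3 - <<'E'
from station import *
print(job_done())
E
```

```text
time: 14.05
eef_pos: [0.4614, -0.04, 0.154]
eef_rot: [-3.141, 0.006, 3.127]
wrist_force: [8.7, 7.1, 3.7]
width: 0.148
grasp_force: 40.1
the job is handed in; nothing more can be done
None
```

The keeper is snapped shut against its stop and the cam lever is held upright (within about 0.03 rad by my measurements); the job was handed in at about 14 s of the 61 s, with no verdict shown.

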